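Set a spring to 14 N on the spring tester

TASK

The spring on the tester should push back with 14 N when its cap is pressed level with the black line on the panel, but it is set too weak. Press the cap straight down to the line and hold it there for about a second to read the force; then turn the black knob clockwise as far as is needed, and press the cap to the line again, holding it a second, to show that it now gives 14 N. Never press hard or far past the line, leave the cap free, and do not disturb the other things.

Things in the scene. Friction and masses are not known exactly. Their poses are not given: they have to be found in the camera images.
- tester: Fixed spring tester: aluminium base plate 110 x 220 x 20 mm (x, y, z). On its left half the spring with its cap, at x = -12, y = +60 mm; on its right half the knob, at x = -12, y = -60 mm; behind the spring a white upright panel 94 mm wide, front face at x = +43 mm, top at z = 139 mm. Origin: centre of its underside; x points to the panel, y to the left. Turned by up to 0.35 rad.
- plunger: Sprung cap: plain aluminium cylinder 30 mm in diameter, 20 mm tall, on a coil spring; slides straight down when pressed and springs back up. Origin: centre of its underside. It first gives at 1 to 7 N, and each further mm adds about 1 N. The weight of the plunger, and so the force, differs from run to run; only pressing tells it.
- cap_top (a point): Centre of the flat top of the cap, 20 mm above the cap's origin; moves with the cap. Free, it stands 100 to 101.5 mm above the worktop at the start, and 7 mm higher per rad of knob turn. The cap can go in 24 mm; do not press it more than 5 mm below the line or with over 25 N.
- line (a point): Middle of the black horizontal line (2 mm thick, 88 mm long) on the front of the panel, 97.5 mm above the worktop, 55 mm behind the axis of the cap. The cap is at the marked height when its top is at this height.
- adjuster_grip (a point): On the axis of the knob, at the height to grip it. Black knob: round skirt with an upright bar handle across it, on a fixed disc of 74 mm; skirt 50 mm wide, its top 34 mm above the worktop; bar 48 mm long, 14 mm thick, its top 64 mm and this point 57 mm above the worktop. Grip the two long sides of the bar.
- adjuster (a joint): Angle of the knob, rad, 0 to 2, growing clockwise as seen from above. At 0 the bar lies along the tester's x axis; at value v it is turned by v clockwise from that. Stiff: it takes about 0.25 N m and stays where it is left. Each rad clockwise raises the spring by 7 mm and its force at the line by about 7 N.
- flask: Bystander: stoppered conical glass flask, 75 mm wide, 114 mm tall. Origin: centre of its underside.
- beaker: Bystander: small glass beaker, 60 mm wide, 70 mm tall. Origin: centre of its underside.
- lab_timer: Bystander: small flat white timer, 62 x 66 x 18 mm, lying face up. Origin: centre of its underside.

How it is judged:
On the way, in this order (a step that is already met when the one before it is completed fails the run):
1. the cap is pressed level with the line, within 2 mm, for half a second (z of cap_top in the frame of line between -0.002 and 0.002 m and contact force between anything else and plunger above 2 N), for 0.5 s.
2. then, after adjusting, it is pressed level with the line, within 2 mm, and pushes back with 14 N, within 1.5 N, for half a second (z of cap_top in the frame of line between -0.002 and 0.002 m and contact force between anything else and plunger between 12.5 and 15.5 N), for 0.5 s.
At the end, for the whole second after the job is handed in: The knob is left turned up (beyond 0.3 rad) and still, and the cap is free: nothing touches it and its top stands more than 4.5 mm above the line (z of cap_top in the frame of line above 0.0045 m and contact force between anything else and plunger below 0.3 N and velocity of joint adjuster below 0.05 rad/s and value of joint adjuster above 0.3 rad).
It fails at once if the cap is pressed more than 5 mm below the line (z of cap_top in the frame of line below -0.005 m).
It fails at once if the cap is loaded with more than 25 N (contact force between anything else and plunger above 25 N).
It fails at once if the flask, beaker or timer is moved more than 30 mm, or the flask or beaker tipped (distance of any of flask, beaker, lab_timer from where it was at the start of the episode above 0.03 m or angle between any of flask, beaker's own z axis and vertical above 0.4 rad).
It also fails if it takes over 64 s, if anything falls off the work surface, if the arm or the gripper's body presses on something with over 40 N, if the wrist force passes 120 N, or if a joint passes its speed limit or range.

ROBOT

A 7-joint arm with a two-finger parallel gripper is mounted at the origin on a cart in front of the work surface, level with it; the furniture and walls round the work are solid. World frame = base frame: x ahead of the robot, y to its left, z up, the work surface at z = 0. Lengths are in m, angles in rad, forces in N, time in s.
With the tool pointing down it reaches from about 0.4 to 0.875 m from the base axis. Payload 19.3 kg.
Tool frame: the origin (TCP) lies at the very end of the fingers, on their centre line; the grasp point (between the pads) lies 19 mm behind it; x points along the fingers, y is the direction in which the jaws open and shut, and the axes are right-handed (so a half turn about x gives the same grasp; the last joint's range is limited). The gripper opens to 85 mm and grips with 20 to 120 N. Pads are 22 mm wide; open, the fingers measure 114 mm over their backs; the gripper's body (76 mm by 85 mm) begins 54 mm behind the grasp point. The pads swing forward as they close: fully open they stand 13 mm farther back than shut.
Start: joints at [-1.246, 0.521, -0.036, 1.599, 0.021, 1.021, -0.113], TCP at [0.24, 0.577, 0.231] pointing down, gripper open.
Joint ranges: [-2.91, 2.91], [-0.3, 2.13], [-1.5, 1.42], [0.17, 2.43], [-1.26, 4.41], [0.16, 1.93], [-2.52, 2.52]. Speed limits (rad/s): [1.89, 1.89, 2.39, 2.39, 3.01, 3.01, 3.01].

INTERFACE

Orientations are given as [roll, pitch, yaw] about the fixed x, y, z axes, in that order (R = Rz(yaw) Ry(pitch) Rx(roll)).
In Python, from workcell import bot, grab_frame, job_done gives the robot as it stands.
- The arm moves only by the shell command python3 -m pendant 'ROWS' [OPENING] [FORCE]. ROWS is JSON, a list of rows, each a list of 4 numbers: the shift along the tool's x, y, z in mm, then the turn about the tool's x in degrees. A call has 1 to 12 rows; each row shifts and turns the commanded pose from where the row before left it, along the tool's axes as they then stand; what a row does not reach is not made up. A row lasts 1/8 s, in which the tool goes at most 62.5 mm and 10.7 degrees, less where a joint would pass 70% of its speed; a pose out of reach is approached as far as the arm can. A call is refused whole if a number of a shift passes 62.5 or a number of a turn 10.7, either way. A call with a gripper value outside its range is refused whole. OPENING is the opening, from -1 (shut) to 1 (fully open), set as the call begins (- or left out, the last holds). The fingers move at their own pace and stop on an object; FORCE is the grip in N (left out, the last holds). Time passes only in rows, so rows that do not move let the fingers close. It gives the time, the measured TCP pose, the force and the opening at its end, in the units of the state.
- bot.observe(): the state, without advancing time (a new reading comes with each control period).
- grab_frame(name): name is "scene" or "top" or "wrist"; returns a dict with "img" (400x640x3 uint8, red, green, blue), "fovy" (degrees; the focal length in pixels is half the picture's height over the tangent of half this angle, whatever the lens; pixels are square), "cx", "cy" (the principal point, pixels), "R" (3x3) and "t" (3): a world point X has camera coordinates R X + t. Camera axes: x right, y down, z forward; pixel columns grow to the right and rows downward; lengths in m; the calibration is good to about 2 mm. A picture is of the moment at which its call begins. There is no depth.
- job_done(): hands the job in, once; it reports no verdict.
The state is a dict: "clock": time; "qpos": joint angles; "qd": joint speeds; "joint_efforts": joint torques, N m; "position": TCP position; "tool_rot": TCP orientation; "force": force on the tool from outside, world axes, zero at the start; "moment": the same for the moment, N m; "grip_width": finger opening in m.
Only numpy, scipy, OpenCV 4.12 (cv2) and the standard library are available. Lean on these libraries where they do the work, as an engineer would, in place of code of your own. Each camera call takes 0.05 s, during which the arm holds its last target.

## Working session

There is one attempt and no reset: what is moved stays moved. The work goes in short steps, Python scripts to look and compute and a shell command to move; the robot and the scene stay as the last step left them, time stands still between calls to the robot, and variables do not carry over. Pictures are saved under pics/ and viewed, and the job is handed in when it is done.

```bash
ls; mkdir -p pics
python3 - <<'E'
from workcell import bot, grab_frame
import cv2,json,numpy as np
s=bot.observe()
for k,v in s.items(): print(k,np.round(v,4).tolist())
for n in ("scene","top","wrist"):
    f=grab_frame(n); cv2.imwrite(f"pics/{n}0.png",f["img"][:,:,::-1])
    print(n,f["fovy"],f["cx"],f["cy"],np.round(f["R"],4).tolist(),np.round(f["t"],4).tolist())
E
```

```text
pics
clock 0.0
qpos [-1.2462, 0.522, -0.0363, 1.6, 0.0212, 1.0211, -0.1128]
qd [-0.0008, -0.0005, 0.0012, 0.0001, 0.0007, -0.0001, 0.0001]
joint_efforts [-0.0013, -92.7083, 1.9795, -36.9926, 0.0178, 0.0082, -0.0001]
position [0.2403, 0.5766, 0.2307]
tool_rot [-1.5218, 1.5697, -1.9166]
force [0.2692, -0.8503, 0.2264]
moment [0.0194, 0.0144, -0.0035]
grip_width 0.0853
scene 44.0668443690906 317.3240035231432 201.5589309662526 [[0.7192, -0.6947, 0.0142], [-0.4087, -0.4394, -0.7999], [0.5619, 0.5695, -0.6]] [-0.3668, 0.2719, 1.1607]
top 44.6311526515916 324.7339309262782 200.80735374576722 [[-0.0119, -0.9999, -0.0029], [-0.9841, 0.0122, -0.1772], [0.1772, 0.0007, -0.9842]] [-0.0028, 0.5221, 1.4733]
wrist 68.83923707351337 323.6497553246254 198.57073246288357 [[0.385, 0.9229, -0.0009], [0.876, -0.3651, 0.3151], [0.2904, -0.1221, -0.9491]] [-0.6236, -0.0411, 0.3818]
```

View pics/scene0.png

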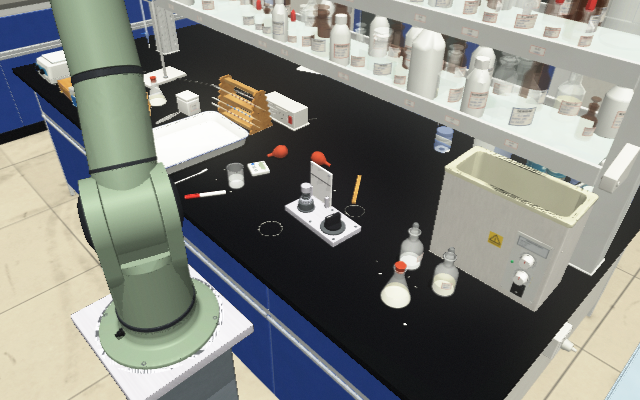

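View pics/top0.png

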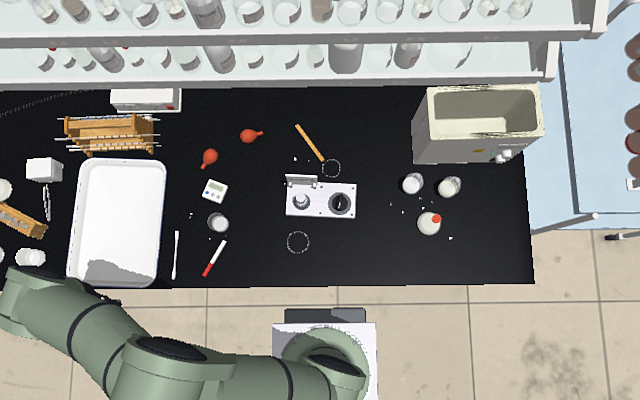

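View pics/wrist0.png

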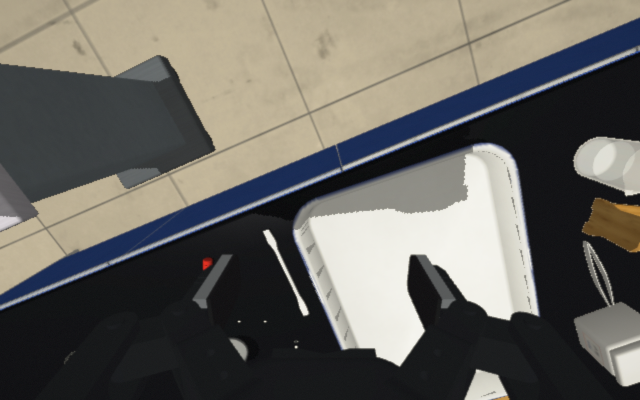

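The scene view shows the tester near (322,217). In the top view it is at (320,199) with the cap at (301,201) and the knob at (341,204). The beaker (217,223) and timer (214,190) are to its left, and the flask (429,223) is to its right. I'll enlarge this area.

Run:
```python
import cv2
i=cv2.imread("pics/top0.png")[165:235,270:370]; cv2.imwrite("pics/top0c.png",cv2.resize(i,None,fx=8,fy=8,interpolation=cv2.INTER_CUBIC))
i=cv2.imread("pics/scene0.png")[155:250,275:375]; cv2.imwrite("pics/scene0c.png",cv2.resize(i,None,fx=6,fy=6,interpolation=cv2.INTER_CUBIC))
```

```text
(no output)
```

View pics/top0c.png

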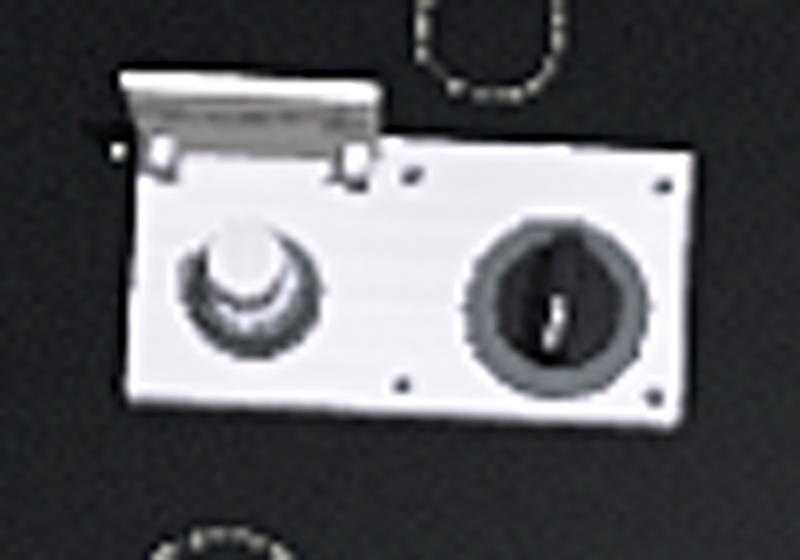

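View pics/scene0c.png

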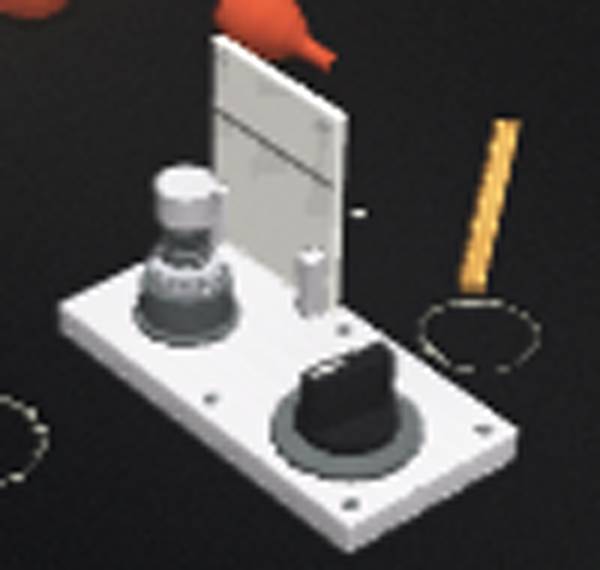

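The crops show the plate's top corners (z=20 mm). In the top crop they are at (128,403), (683,425) and (692,152). In the scene crop they are at (60,308), (350,525) and (517,435). I also use the cap top, the line ends and the bar. I'll fit x, y and yaw.

```bash
cat > h.py <<'E'
import numpy as np
from scipy.optimize import least_squares
def proj(f,X):
    c=np.asarray(X)@np.array(f["R"]).T+np.array(f["t"]); F=200/np.tan(np.radians(f["fovy"])/2)
    return np.stack([F*c[:,0]/c[:,2]+f["cx"],F*c[:,1]/c[:,2]+f["cy"]],1)
def place(p,L):
    c,s=np.cos(p[2]),np.sin(p[2]); L=np.asarray(L,float)
    return np.stack([p[0]+c*L[:,0]-s*L[:,1],p[1]+s*L[:,0]+c*L[:,1],L[:,2]],1)
def fit(obs,x0=(0.6,0,0)):
    # obs: list of (frame, Lpts, pix)
    r=lambda p: np.concatenate([(proj(f,place(p,L))-np.array(u)).ravel() for f,L,u in obs])
    s=least_squares(r,x0); return s.x,s.fun
E
python3 - <<'E'
from h import *
from workcell import grab_frame
T=grab_frame("top"); S=grab_frame("scene")
ct=lambda a:[(270+(u+.5)/8-.5,165+(v+.5)/8-.5) for u,v in a]
cs=lambda a:[(275+(u+.5)/6-.5,155+(v+.5)/6-.5) for u,v in a]
LT=[(-.055,.11,.02),(-.055,-.11,.02),(.055,-.11,.02)]
a=(T,LT,ct([(128,403),(683,425),(692,152)]))
LS=LT+[(.043,.104,.0975),(.043,.016,.0975),(-.012,.06,.1005)]
b=(S,LS,cs([(60,308),(350,525),(517,435),(215,108),(333,185),(186,180)]))
for o in ([a],[b],[a,b]):
    p,fun=fit(o); print(p.round(4),fun.reshape(-1,2).round(1).tolist())
P=place(p,[(-.012,.06,.1005),(-.012,-.06,.057)]);print(P)
d=0.024
for v in (0,.1,.2,.3,-.1):
    e=np.array([np.cos(v),-np.sin(v)])*.024; n=np.array([np.sin(v),np.cos(v)])*.007
    L=[(-.012+q*e[0]+w*n[0],-.06+q*e[1]+w*n[1],.064) for q,w in((1,1),(1,-1),(-1,-1),(-1,1))]
    for nm,f,o,sc in (("T",T,(270,165),8),("S",S,(275,155),6)):
        print(v,nm,(((proj(f,place(p,L))-o)*sc+.5*sc-.5)).round(0).tolist())
for nm,uv,z in(("flask",(429,232),0),("beaker",(217,223),.03),("timer",(214,190),.018)):
    R=np.array(T["R"]);F=200/np.tan(np.radians(T["fovy"])/2)
    c=-R.T@T["t"]; dd=R.T@np.array([(uv[0]-T["cx"])/F,(uv[1]-T["cy"])/F,1]); print(nm,(c+dd*(z-c[2])/dd[2]).round(3))
E
```

```text
[ 0.5323  0.0029 -0.0519] [[-0.1, -0.0], [0.1, -0.0], [-0.0, 0.0]]
[ 5.277e-01  1.000e-04 -6.670e-02] [[-0.6, -1.1], [-0.3, 0.6], [0.8, -0.7], [0.2, 0.2], [-0.1, 0.4], [0.0, 0.5]]
[ 0.53    0.0017 -0.0579] [[0.2, 0.5], [0.4, 0.9], [0.5, 0.9], [-0.5, -1.5], [0.3, -0.2], [1.0, -1.6], [0.0, -0.3], [-0.1, -0.2], [0.1, 0.0]]
[[ 0.52152918  0.06230075  0.1005    ]
 [ 0.51458607 -0.05749822  0.057     ]]
0 T [[552.0, 238.0], [588.0, 239.0], [583.0, 362.0], [546.0, 360.0]]
0 S [[379.0, 331.0], [399.0, 345.0], [323.0, 387.0], [303.0, 372.0]]
0.1 T [[558.0, 236.0], [594.0, 242.0], [576.0, 363.0], [540.0, 358.0]]
0.1 S [[383.0, 333.0], [401.0, 348.0], [318.0, 385.0], [301.0, 369.0]]
0.2 T [[564.0, 236.0], [600.0, 245.0], [570.0, 364.0], [535.0, 355.0]]
0.2 S [[388.0, 335.0], [403.0, 352.0], [314.0, 382.0], [299.0, 366.0]]
0.3 T [[571.0, 236.0], [605.0, 248.0], [563.0, 363.0], [529.0, 351.0]]
0.3 S [[391.0, 338.0], [404.0, 355.0], [310.0, 380.0], [298.0, 362.0]]
-0.1 T [[545.0, 239.0], [582.0, 237.0], [589.0, 360.0], [553.0, 362.0]]
-0.1 S [[374.0, 330.0], [397.0, 342.0], [327.0, 388.0], [305.0, 375.0]]
flask [ 0.426 -0.339  0.   ]
beaker [0.459 0.329 0.03 ]
timer [0.567 0.344 0.018]
```

The yaw is about -0.06 and the knob is near 0, and the residuals are about 1 px (roughly 2–3 mm). Next I work out the first move to above the cap. I'll refine the pose with the wrist camera once there.

```bash
cat >> h.py <<'E'
from scipy.spatial.transform import Rotation as Ro
def togo(s,target,ydir):
    """shift in tool axes (mm) after untilt, tilt, and turn(deg) so tool y is along +-ydir"""
    R=Ro.from_euler('xyz',s["tool_rot"]).as_matrix()
    d=R.T@(np.array(target)-s["position"])*1e3
    y=R[:,1]; a=np.arctan2(y[1],y[0]); t=np.arctan2(ydir[1],ydir[0])
    # clockwise from above = + about tool x (down)
    turn=-(np.degrees(t-a)); turn=(turn+90)%180-90
    return R,d,turn
E
python3 - <<'E'
from h import *
from workcell import bot
s=bot.observe(); yaw=-.058
R,d,t=togo(s,[.521,.062,.16],[-np.sin(yaw),np.cos(yaw)])
print(R.round(3).tolist(),d.round(1),t, s["clock"])
E
```

```text
[[-0.0, 0.385, 0.923], [-0.0, 0.923, -0.385], [-1.0, -0.0, 0.0]] [  71.3 -367.2  457. ] -19.298056677758538 0.25
```

```bash
python3 -m pendant '[[0,-15,20,0],[0,-30,38,0],[0,-35,44,0],[0,-35,44,0],[0,-35,44,0],[0,-35,44,0],[0,-35,44,0],[0,-35,44,0],[0,-35,44,0],[0,-35,44,0],[0,-27,33,0],[0,-15,14,0]]' -1 60
```

```text
clock: 1.75
position: [0.5219, 0.0599, 0.2312]
tool_rot: [-0.857, 1.57, -1.254]
force: [-0.3, 0.8, 0.0]
grip_width: 0.0002
```

Run:
```python
from h import *
from workcell import bot,grab_frame
import cv2
s=bot.observe(); yaw=-.058
R,d,t=togo(s,[.521,.062,.16],[-np.sin(yaw),np.cos(yaw)])
print(R.round(3).tolist(),d.round(1),t, s["clock"],s["qpos"].round(2) if hasattr(s["qpos"],'round') else s["qpos"],s["force"])
f=grab_frame("wrist"); cv2.imwrite("pics/wrist1.png",f["img"][:,:,::-1])
import pickle;pickle.dump(f,open("w1.pkl","wb"))
```

```text
[[0.0, 0.387, 0.922], [-0.001, 0.922, -0.387], [-1.0, -0.0, 0.0]] [71.2  1.6 -1.6] -19.450560946200795 1.75 [-0.33  0.37  0.13  1.87 -0.06  0.91  1.  ] [-0.29709808  0.80786113  0.01491484]
```

View pics/wrist1.png

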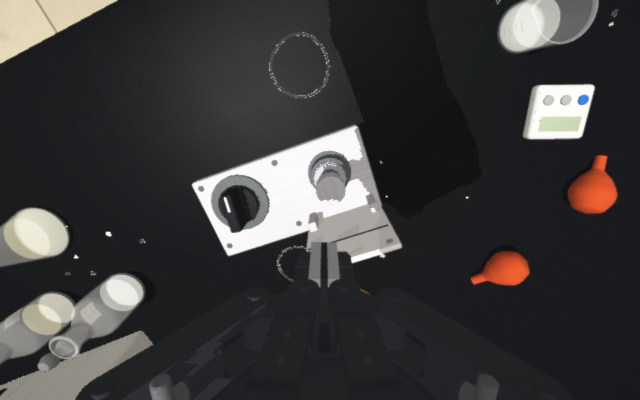

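The wrist view shows the tester clearly: plate corners near (193,184), (358,126) and (230,254), cap at (331,185), knob at (239,205). I'll enlarge it.

Run:
```python
import cv2
i=cv2.imread("pics/wrist1.png")[115:265,185:410]; cv2.imwrite("pics/wrist1c.png",cv2.resize(i,None,fx=3.5,fy=3.5,interpolation=cv2.INTER_CUBIC))
```

```text
(no output)
```

View pics/wrist1c.png

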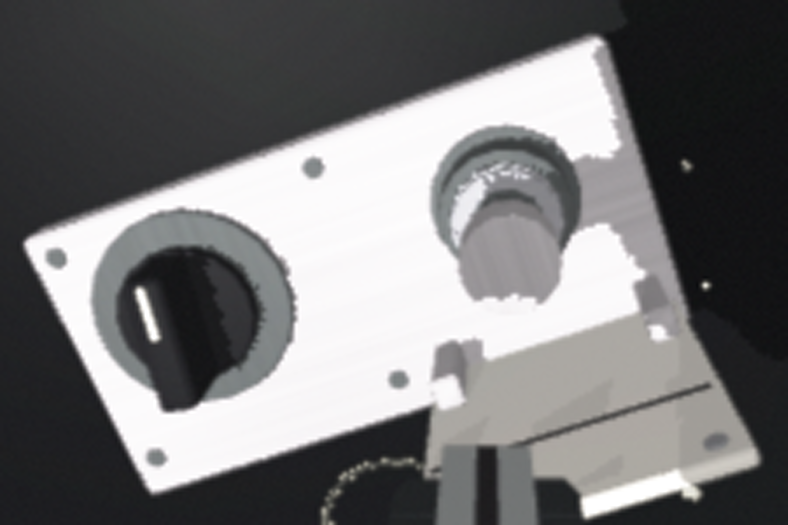

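Run:
```python
from h import *
from workcell import grab_frame
import pickle,cv2
W=pickle.load(open("w1.pkl","rb")); T=grab_frame("top"); S=grab_frame("scene")
print("cam",(-np.array(W["R"]).T@W["t"]).round(3))
cw=lambda a:[(185+(u+.5)/3.5-.5,115+(v+.5)/3.5-.5) for u,v in a]
ct=lambda a:[(270+(u+.5)/8-.5,165+(v+.5)/8-.5) for u,v in a]
cs=lambda a:[(275+(u+.5)/6-.5,155+(v+.5)/6-.5) for u,v in a]
LT=[(-.055,.11,.02),(-.055,-.11,.02),(.055,-.11,.02)]
a=(T,LT,ct([(128,403),(683,425),(692,152)]))
b=(S,LT+[(.043,.104,.0975),(.043,.016,.0975),(-.012,.06,.1005)],cs([(60,308),(350,525),(517,435),(215,108),(333,185),(186,180)]))
c=(W,LT+[(.043,.104,.0975)],cw([(600,41),(27,243),(152,491),(710,385)]))
for o in ([c],[a,c],[a,b,c]):
    p,fun=fit(o); print(p.round(4),fun.reshape(-1,2).round(1).tolist())
p,_=fit([c])
im=cv2.imread("pics/wrist1.png"); im=cv2.resize(im[115:265,185:410],None,fx=3.5,fy=3.5,interpolation=cv2.INTER_CUBIC)
def poly(L,col,cl=True):
    u=((proj(W,place(p,L))-(185,115))*3.5+1.25).round().astype(int); cv2.polylines(im,[u.reshape(-1,1,2)],cl,col,1)
th=np.linspace(0,2*np.pi,60)
circ=lambda x,y,z,r:[(x+r*np.cos(k),y+r*np.sin(k),z) for k in th]
poly([(-.055,.11,.02),(-.055,-.11,.02),(.055,-.11,.02),(.055,.11,.02)],(0,0,255))
poly(circ(-.012,.06,.1008,.015),(0,255,0)); poly(circ(-.012,-.06,.034,.025),(0,255,0)); poly(circ(-.012,-.06,.022,.037),(255,0,0))
poly([(.043,.104,.0975),(.043,.016,.0975)],(0,0,255),False)
poly([(-.012+i*.024,-.06+j*.007,.064) for i,j in((1,1),(1,-1),(-1,-1),(-1,1))],(0,255,255))
cv2.imwrite("pics/ov1.png",im)
```

```text
cam [0.447 0.091 0.375]
[ 0.5344  0.0038 -0.0648] [[1.5, -1.2], [-1.7, -0.3], [-0.4, 1.9], [0.4, 0.4]]
[ 0.5343  0.0037 -0.0639] [[-0.6, -1.0], [-0.4, -0.2], [-0.1, -0.2], [1.3, -1.3], [-1.9, -0.3], [-0.5, 1.9], [0.3, 0.2]]
[ 0.5336  0.0036 -0.0642] [[-0.5, -0.8], [-0.3, -0.0], [-0.0, 0.1], [0.1, -2.4], [0.4, -1.0], [1.3, -2.3], [0.7, -1.0], [0.4, -0.9], [0.6, -0.8], [1.0, -1.8], [-2.2, -0.8], [-0.8, 1.5], [-0.0, -0.3]]
```

View pics/ov1.png

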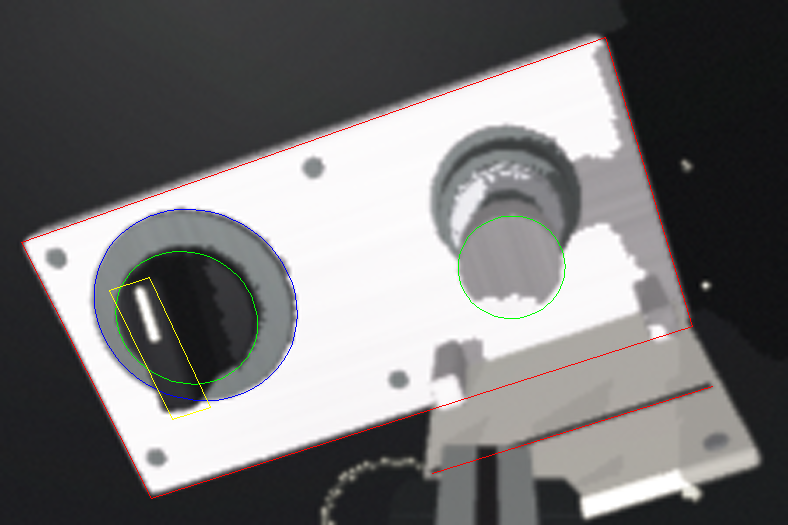

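The fit agrees: tester at (0.534, 0.004), yaw -0.064. The overlay sits on the plate, cap top and line. The bar's white mark runs (140,290)→(155,340), so the bar is already about 0.15 rad clockwise. I'll check that with an overlay and compute the move to the cap.

Run:
```python
from h import *
from workcell import bot
import pickle,cv2
W=pickle.load(open("w1.pkl","rb")); p=np.array([.5342,.0037,-.0642]); yaw=p[2]
im=cv2.imread("pics/wrist1.png"); im=cv2.resize(im[190:245,205:270],None,fx=9,fy=9,interpolation=cv2.INTER_CUBIC)
im=cv2.convertScaleAbs(im,alpha=2.5,beta=20)
for v,col in((.1,(255,0,0)),(.2,(0,255,0)),(.3,(0,255,255))):
    L=[(-.012+q*np.cos(v)+w*np.sin(v),-.06-q*np.sin(v)+w*np.cos(v),.064) for q,w in((.024,.007),(.024,-.007),(-.024,-.007),(-.024,.007))]
    u=((proj(W,place(p,L))-(205,190))*9+4).round().astype(int); cv2.polylines(im,[u.reshape(-1,1,2)],True,col,1)
cv2.imwrite("pics/ov2.png",im)
P=place(p,[(-.012,.06,.0),(-.012,-.06,.0)]);print(P.round(4))
s=bot.observe()
R,d,t=togo(s,[*P[0,:2],.115],[-np.sin(yaw),np.cos(yaw)]); print(d.round(1),t)
```

```text
[[ 0.5261  0.0643  0.    ]
 [ 0.5184 -0.0554  0.    ]]
[116.2   4.5   3.5] -19.051632455877197
```

View pics/ov2.png

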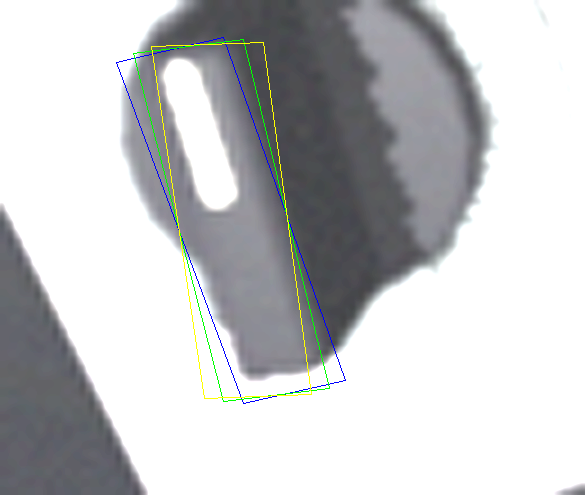

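The bar stands at about 0.12 rad. I'm moving above the cap.

```bash
python3 -m pendant '[[8,4.5,3.5,0],[16,0,0,-4],[20,0,0,-5],[20,0,0,-5],[20,0,0,-4],[14,0,0,-1],[6,0,0,0],[0,0,0,0],[0,0,0,0]]' -1 60
python3 - <<'E'
from h import *
from workcell import bot,grab_frame
import cv2
F=[]
for i in range(3):
    s=bot.observe();F.append(s["force"])
    f=grab_frame("scene")
R,d,t=togo(s,[.5261,.0643,.0975],[np.sin(.0642),np.cos(.0642)]); print(d.round(1),t,s["clock"],np.array(F).round(2).tolist())
i=f["img"][130:250,265:385,::-1]; cv2.imwrite("pics/sc2.png",cv2.resize(i,None,fx=4.5,fy=4.5,interpolation=cv2.INTER_CUBIC))
E
```

```text
clock: 3.02
position: [0.5264, 0.0653, 0.1278]
tool_rot: [0.225, 1.57, 0.161]
force: [0.4, 0.0, 0.9]
grip_width: -0.0
[30.3 -1.  -0.2] 0.040309117770661373 3.125 [[0.43, 0.0, 0.92], [-0.73, -0.14, 0.02], [-0.84, 0.1, -1.08]]
```

View pics/sc2.png

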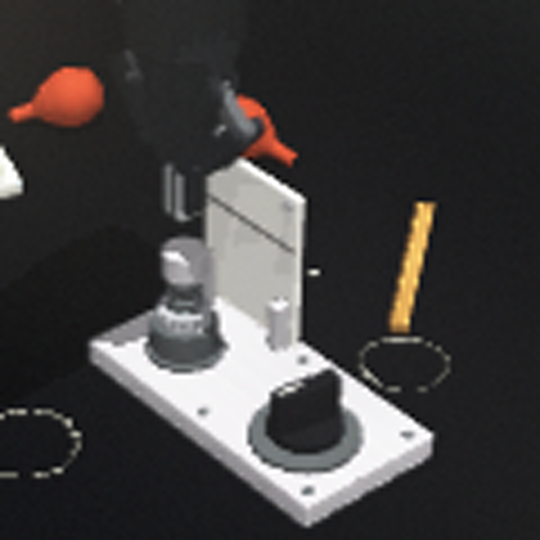

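The fingertips at (185,215) are centred over the cap top at (185,250). Force noise is about 1 N, so I need averages. I'll descend.

```bash
python3 -m pendant '[[8,-1,0,0],[8,0,0,0],[6,0,0,0],[2,0,0,0],[1,0,0,0],[0,0,0,0]]'
python3 - <<'E'
from h import *
from workcell import bot,grab_frame
F=[];Z=[]
for i in range(8):
    s=bot.observe();F.append(s["force"]);Z.append(s["position"][2]); grab_frame("top")
print(s["clock"],np.mean(F,0).round(2),np.std(F,0).round(2),np.round(Z,4), s["position"])
E
```

```text
clock: 3.92
position: [0.526, 0.0642, 0.1024]
tool_rot: [0.095, 1.571, 0.032]
force: [0.1, 0.1, 0.6]
grip_width: -0.0002
4.275 [ 0.34  0.17 -0.13] [0.62 0.42 0.46] [0.1024 0.1024 0.1025 0.1025 0.1025 0.1024 0.1024 0.1024] [0.52602388 0.06417942 0.10238546]
```

```bash
python3 -m pendant '[[1,0,0,0],[1,0,0,0],[1,0,0,0],[1,0,0,0],[0.5,0,0,0],[0,0,0,0]]'
python3 - <<'E'
from h import *
from workcell import bot,grab_frame
import cv2
F=[];Z=[]
for i in range(10):
    s=bot.observe();F.append(s["force"]);Z.append(s["position"][2]); f=grab_frame("scene")
print(s["clock"],np.mean(F,0).round(2),np.std(F,0).round(2),np.round(Z,4), s["position"])
i=f["img"][150:220,290:350,::-1]; cv2.imwrite("pics/sc3.png",cv2.resize(i,None,fx=8,fy=8,interpolation=cv2.INTER_CUBIC))
E
```

```text
clock: 5.08
position: [0.5261, 0.0642, 0.0979]
tool_rot: [0.196, 1.571, 0.132]
force: [-1.0, 1.1, 5.5]
grip_width: 0.0001
5.525 [-0.9   0.04  6.2 ] [0.64 0.63 0.51] [0.0979 0.0979 0.098  0.0979 0.098  0.0979 0.098  0.098  0.098  0.0979] [0.52610319 0.06420114 0.09794854]
```

View pics/sc3.png

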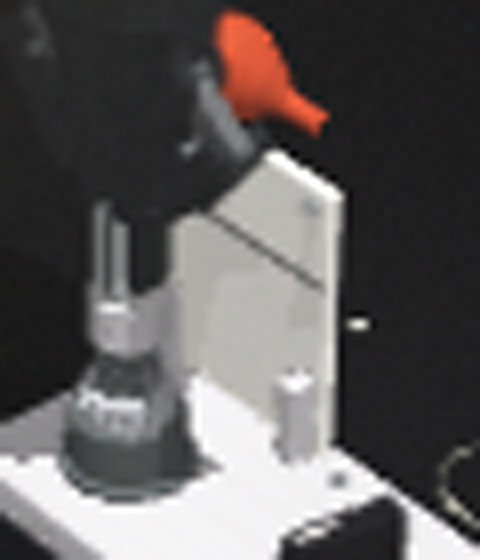

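```bash
python3 -m pendant '[[0.5,0,0,0],[0,0,0,0],[0,0,0,0]]'
python3 - <<'E'
from h import *
from workcell import bot,grab_frame
F=[];Z=[]
for i in range(20):
    s=bot.observe();F.append(s["force"]);Z.append(s["position"][2]); f=grab_frame("scene")
print(s["clock"],np.mean(F,0).round(2),np.std(F,0).round(2),np.mean(Z).round(5), s["position"],s["moment"])
E
for k in 1 2 3 4; do python3 -m pendant '[[-1,0,0,0],[0,0,0,0]]' >/dev/null
python3 - <<'E'
from h import *
from workcell import bot,grab_frame
F=[];Z=[]
for i in range(6):
    s=bot.observe();F.append(s["force"][2]);Z.append(s["position"][2]); f=grab_frame("scene")
print(s["clock"],np.mean(F).round(2),np.mean(Z).round(5))
E
done
```

```text
clock: 5.95
position: [0.5261, 0.0642, 0.0975]
tool_rot: [0.222, 1.571, 0.159]
force: [-1.1, 0.0, 7.5]
grip_width: 0.0
6.9 [-1.06 -0.1   6.69] [0.57 0.6  0.44] 0.09746 [0.52610285 0.06415983 0.09746027] [-0.00269314  0.25658798  0.06912436]
7.45 5.76 0.09844
8.0 5.25 0.09935
8.55 3.59 0.10031
9.1 0.2 0.10118
```

At the line the spring gives about 6.7 N, and contact was lost near 100.9 mm, which fits the stated free height. It needs about +7.3 N, so about 1.04 rad (60°) more clockwise. I'll go up and over to the knob with the fingers half open, then refine with a wrist picture.

```bash
python3 -m pendant '[[-8,0,0,0],[-16,0,0,0],[-20,0,0,0],[-16,0,0,0],[0,-25,0,2],[0,-40,0,3],[0,-40,0,2],[0,-14,0,0],[0,0,0,0]]' 0.1 60
python3 - <<'E'
from h import *
from workcell import bot,grab_frame
import cv2,pickle
s=bot.observe(); v=.12; yaw=-.0642-v
R,d,t=togo(s,[.5184,-.0554,.038],[-np.sin(yaw),np.cos(yaw)]); print(d.round(1),t,s["clock"],s["grip_width"],s["position"],R[:,1])
W=grab_frame("wrist"); pickle.dump(W,open("w2.pkl","wb"))
im=W["img"][:,:,::-1].copy(); cv2.imwrite("pics/wrist2.png",im)
E
```

```text
clock: 10.28
position: [0.5116, -0.0549, 0.1614]
tool_rot: [-2.416, 1.571, -2.603]
force: [0.7, 0.3, -0.1]
grip_width: 0.047
[123.4   0.7   6.8] -0.17301795534079645 10.275 0.04702593539194056 [ 0.51162986 -0.05485495  0.16138997] [ 1.86127934e-01  9.82525513e-01 -9.40063689e-05]
```

View pics/wrist2.png

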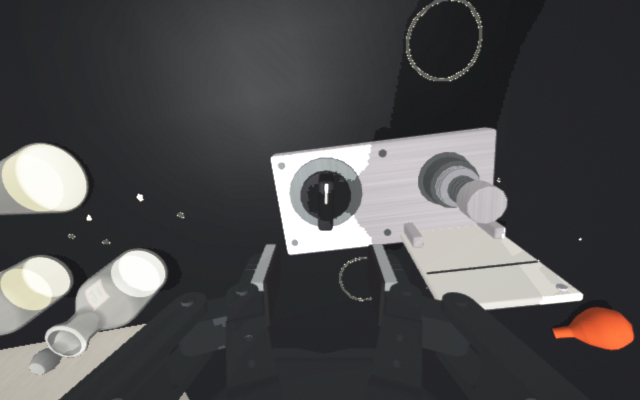

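The bar is upright in the image at column 326, midway between the fingers (271 and 378), so it is aligned and centred. I'll descend and grip.

```bash
python3 -m pendant '[[8,0.5,6.8,0],[20,0,0,0],[24,0,0,0],[24,0,0,0],[22,0,0,0],[14,0,0,0],[8,0,0,0],[3.5,0,0,0],[0,0,0,0]]' 0.1 60
python3 - <<'E'
from workcell import bot,grab_frame
import cv2
s=bot.observe();print(s["position"],s["force"],s["grip_width"])
f=grab_frame("scene");i=f["img"][150:250,285:385,::-1]; cv2.imwrite("pics/sc4.png",cv2.resize(i,None,fx=5.5,fy=5.5,interpolation=cv2.INTER_CUBIC))
f=grab_frame("wrist");cv2.imwrite("pics/wrist4.png",f["img"][100:350,150:500,::-1])
E
```

```text
clock: 11.45
position: [0.5189, -0.0546, 0.038]
tool_rot: [0.175, 1.57, -0.011]
force: [0.3, 0.3, 0.6]
grip_width: 0.047
[ 0.5188812  -0.05463077  0.03802776] [0.32871646 0.3175636  0.58133331] 0.04702417099413963
```

View pics/wrist4.png

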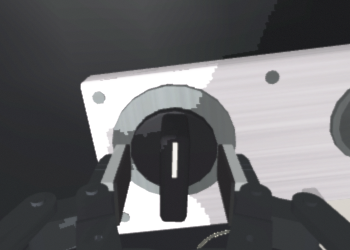

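View pics/sc4.png

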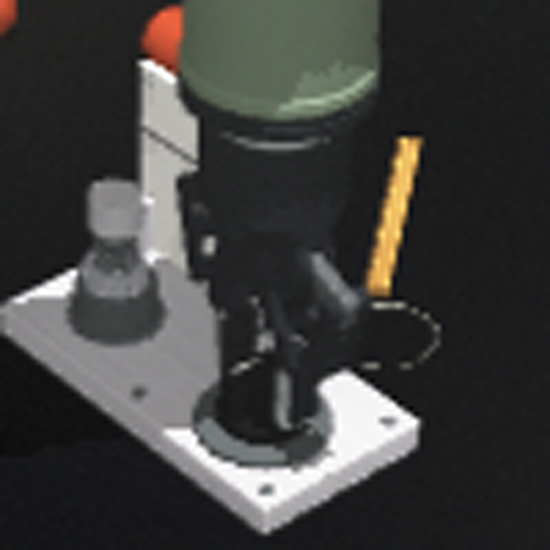

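The bar at x≈174 in the crop is midway between the fingertips. I'll close on it.

```bash
python3 -m pendant '[[0,0,0,0],[0,0,0,0],[0,0,0,0],[0,0,0,0],[0,0,0,0]]' -1 110; python3 -c "
from workcell import bot
s=bot.observe();print(s['position'],s['force'],s['moment'],s['grip_width'],s['qpos'])"
```

```text
clock: 12.18
position: [0.5189, -0.0546, 0.0383]
tool_rot: [0.367, 1.57, 0.181]
force: [-2.6, 0.7, 10.4]
grip_width: 0.0119
[ 0.51885544 -0.0546068   0.03830452] [-2.61269178  0.71130187 10.35816955] [ 0.19187539  0.4965575  -0.05462018] 0.011871983626673839 [-0.04773739  0.66034157  0.05305127  2.00577662 -0.07114403  0.47668038
  1.44271491]
```

```bash
python3 -m pendant '[[0,0,0,2],[0,0,0,4],[0,0,0,6],[0,0,0,6],[0,0,0,6],[0,0,0,6],[0,0,0,6],[0,0,0,6],[0,0,0,6],[0,0,0,6],[0,0,0,4],[0,0,0,2]]'
python3 - <<'E'
from h import *
from workcell import bot,grab_frame
import cv2
s=bot.observe();R=Ro.from_euler('xyz',s["tool_rot"]).as_matrix();y=R[:,1]
print("v by tool",-(np.arctan2(y[1],y[0])-np.pi/2)-.0642,s['force'],s['moment'],s['grip_width'],s['qpos'])
f=grab_frame("wrist");cv2.imwrite("pics/wrist5.png",f["img"][100:350,150:500,::-1])
E
```

```text
clock: 13.68
position: [0.5186, -0.0549, 0.0383]
tool_rot: [0.534, 1.571, -0.7]
force: [-4.8, -1.3, 13.3]
grip_width: 0.0122
v by tool 1.1700047459212124 [-4.75973343 -1.25134546 13.33979444] [-0.3465599   0.82649347  0.24209783] 0.01215882250732936 [-0.23966834  0.69195618  0.31930693  2.01599    -0.43218574  0.49824973
  0.73114591]
```

View pics/wrist5.png

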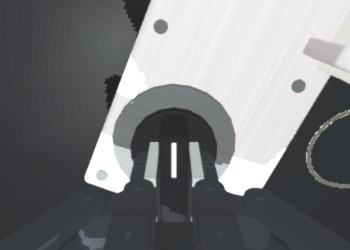

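The bar followed the tool (upright in the image at x≈173) to v≈1.17. I'll release, lift and go back over the cap.

```bash
python3 -m pendant '[[0,0,0,0],[0,0,0,0],[0,0,0,0],[-8,0,0,0],[-18,0,0,0],[-24,0,0,0],[-24,0,0,0],[-24,0,0,0],[-16,0,0,0],[-8,0,0,0],[0,0,0,0]]' 0.1 60
python3 - <<'E'
from h import *
from workcell import bot,grab_frame
import cv2
s=bot.observe();yaw=-.0642
R,d,t=togo(s,[.5261,.0643,.125],[-np.sin(yaw),np.cos(yaw)]);print(d.round(1),t,s["position"],s["force"],s["clock"])
f=grab_frame("wrist");cv2.imwrite("pics/wrist6.png",f["img"][:,:,::-1])
E
```

```text
clock: 15.1
position: [0.5187, -0.0546, 0.16]
tool_rot: [1.487, 1.57, 0.255]
force: [1.6, 0.0, 0.0]
grip_width: 0.0469
[  35.    46.4 -109.7] -66.93620478959802 [ 0.51874176 -0.05456871  0.16002988] [1.60992097 0.03922581 0.03314239] 15.1
```

View pics/wrist6.png

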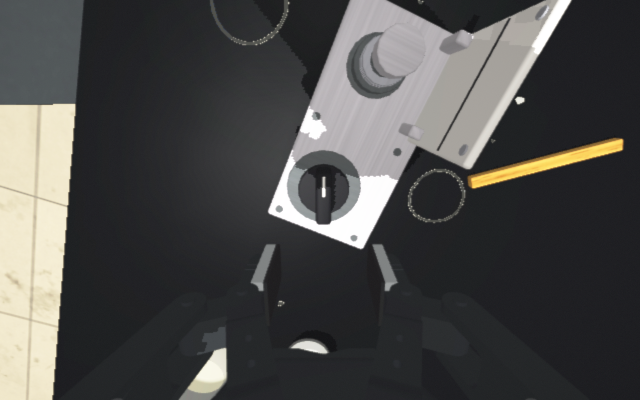

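The knob stayed turned, with the bar at (324,200) in line with the tool. I'm moving back above the cap with the fingers shut.

```bash
python3 -m pendant '[[0,6.4,-14.7,0],[0,14,-33,0],[0,14,-33,0],[0,12,-29,0],[0,0,0,-7],[0,0,0,-10],[0,0,0,-10],[0,0,0,-10],[0,0,0,-10],[0,0,0,-10],[0,0,0,-10],[0,0,0,0]]' -1 60
python3 - <<'E'
from h import *
from workcell import bot,grab_frame
import cv2
s=bot.observe();yaw=-.0642
R,d,t=togo(s,[.5261,.0643,.0975],[-np.sin(yaw),np.cos(yaw)]);print(d.round(1),t,s["position"],s["force"],s["clock"],s["grip_width"])
E
```

```text
clock: 16.65
position: [0.5257, 0.0649, 0.1593]
tool_rot: [2.802, 1.57, 2.738]
force: [-0.4, 0.2, -0.9]
grip_width: 0.0001
[61.8 -0.6  0.5] 0.025168730173092513 [0.52573185 0.06491961 0.15929007] [-0.42861277  0.16949647 -0.94370471] 16.65 6.197459739906781e-05
```

```bash
python3 -m pendant '[[8,-0.5,0.5,0],[14,0,0,0],[14,0,0,0],[8,0,0,0],[3,0,0,0],[0,0,0,0],[0,0,0,0]]'
python3 - <<'E'
from h import *
from workcell import bot,grab_frame
import cv2
F=[]
for i in range(14):
    s=bot.observe();F.append(s["force"]); f=grab_frame("scene")
print(s["clock"],np.mean(F,0).round(2),s["position"])
i=f["img"][150:220,290:350,::-1]; cv2.imwrite("pics/sc7.png",cv2.resize(i,None,fx=8,fy=8,interpolation=cv2.INTER_CUBIC))
E
```

```text
clock: 17.52
position: [0.5267, 0.0637, 0.1131]
tool_rot: [0.296, 1.57, 0.233]
force: [-0.2, -0.0, 0.6]
grip_width: -0.0
18.175 [-0.26 -0.34  0.02] [0.52650836 0.06368254 0.11278884]
```

View pics/sc7.png

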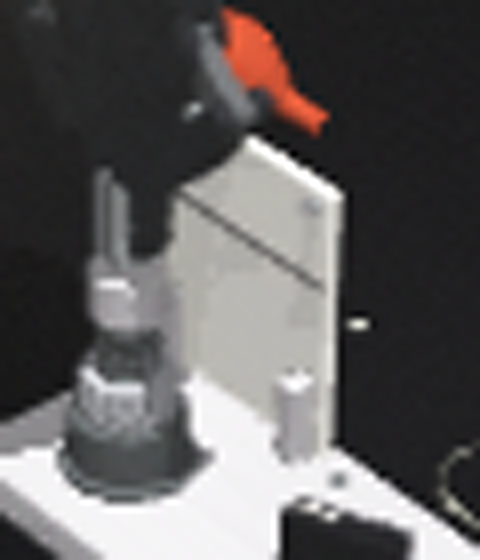

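The fingertips at (112,270) sit just above the raised cap, and the force baseline is 0. I'll press down about 15 mm at an easy pace.

```bash
python3 -m pendant '[[2,0,0,0],[2,0,0,0],[2,0,0,0],[2,0,0,0],[2,0,0,0],[2,0,0,0],[1.5,0,0,0],[1,0,0,0],[0.5,0,0,0],[0,0,0,0]]'
python3 - <<'E'
from h import *
from workcell import bot,grab_frame
F=[];Z=[]
for i in range(10):
    s=bot.observe();F.append(s["force"]);Z.append(s["position"][2]); f=grab_frame("scene")
print(s["clock"],np.mean(F,0).round(2),np.mean(Z).round(5), s["position"])
E
```

```text
clock: 19.48
position: [0.5267, 0.0637, 0.0982]
tool_rot: [0.347, 1.57, 0.284]
force: [-3.7, 0.2, 13.7]
grip_width: 0.0002
19.925 [-3.08 -0.35 13.31] 0.09823 [0.52669527 0.0637008  0.09822676]
```

```bash
python3 -m pendant '[[0.5,0,0,0],[0,0,0,0],[0,0,0,0]]'
python3 - <<'E'
from h import *
from workcell import bot,grab_frame
import cv2
F=[];Z=[]
for i in range(24):
    s=bot.observe();F.append(s["force"]);Z.append(s["position"][2]); f=grab_frame("scene")
print(s["clock"],np.mean(F,0).round(2),np.linalg.norm(np.mean(F,0)),np.mean(Z).round(5), s["position"])
i=f["img"][150:220,290:350,::-1]; cv2.imwrite("pics/sc8.png",cv2.resize(i,None,fx=8,fy=8,interpolation=cv2.INTER_CUBIC))
E
```

```text
clock: 20.35
position: [0.5267, 0.0637, 0.0978]
tool_rot: [0.359, 1.57, 0.296]
force: [-3.0, -0.7, 13.8]
grip_width: -0.0002
21.5 [-2.97 -0.34 13.62] 13.941788284778735 0.09776 [0.52669888 0.06368445 0.09776003]
```

View pics/sc8.png

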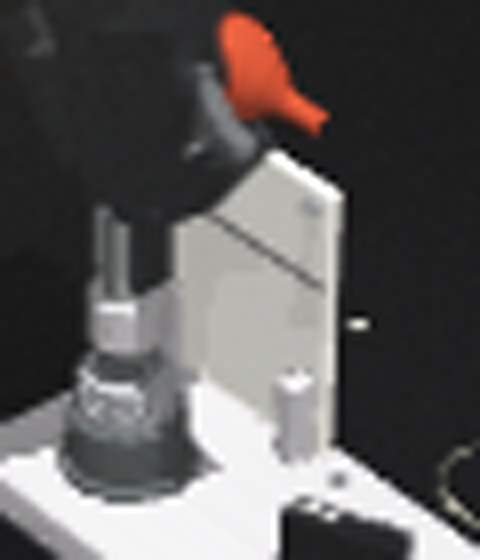

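At z = 97.8 mm it reads 13.6 N vertical (13.9 N in total), held for over a second. I'll lift off, leave the cap free and check.

```bash
python3 -m pendant '[[-2,0,0,0],[-4,0,0,0],[-8,0,0,0],[-16,0,0,0],[-24,0,0,0],[-24,0,0,0],[-16,0,0,0],[-6,0,0,0],[0,0,0,0]]'
python3 - <<'E'
from h import *
from workcell import bot,grab_frame
import cv2
s=bot.observe(); print(s["position"],s["force"],s["clock"])
f=grab_frame("scene");i=f["img"][130:250,265:385,::-1]; cv2.imwrite("pics/sc9.png",cv2.resize(i,None,fx=4.5,fy=4.5,interpolation=cv2.INTER_CUBIC))
f=grab_frame("top"); cv2.imwrite("pics/top9.png",f["img"][:,:,::-1])
E
```

```text
clock: 22.68
position: [0.5265, 0.0637, 0.1973]
tool_rot: [0.516, 1.571, 0.453]
force: [1.1, 0.5, 0.2]
grip_width: 0.0003
[0.52645385 0.06373414 0.19725554] [1.14473003 0.46833448 0.20917362] 22.675
```

View pics/sc9.png

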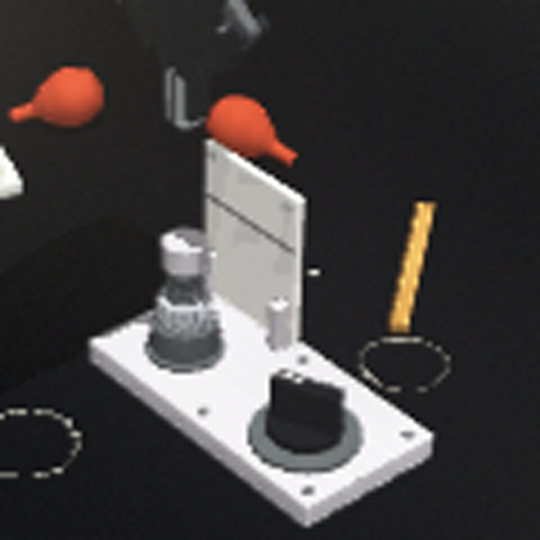

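View pics/top9.png

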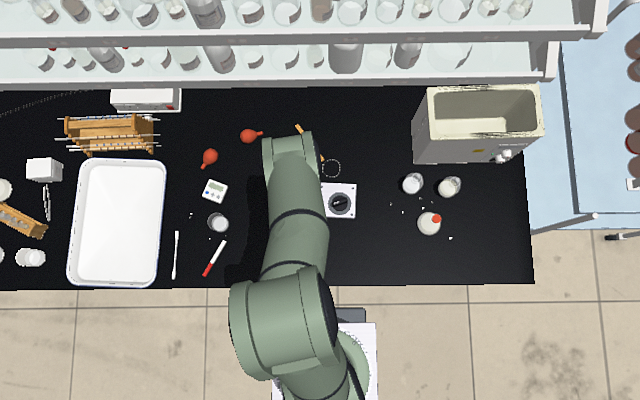

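The cap at (185,240) stands free and higher than before, and the knob at (305,405) stays turned. The beaker (217,223), timer (214,190) and flask (429,223) are where they were, so I'm handing in.

```bash
python3 -c "
from workcell import job_done
print(job_done())"
```

```text
the job is handed in; nothing more can be done
None
```

The spring now pushes back with about 14 N at the line, and the job is handed in; the hand-in call gave no verdict.

- **First press:** I pressed the cap to 97.5 mm and held it about a second; it read about 6.7 N.
- **Knob:** I turned it clockwise by 60°, from about 0.12 to 1.17 rad by the tool angle, and it stayed there after release.
- **Second press:** I held the cap at 97.8 mm for over a second. It averaged 13.6 N vertical, or 13.9 N including a sideways part of about 3 N that I did not explain.
- **Final checks:** The gripper is about 90 mm above the cap and the force reads near zero. The cap stands free and higher than before, and the flask, beaker and timer look unmoved. The clock read 22.7 s of the 64 s allowed.
- **Limits of these readings:** The force readings have about 0.5 N of noise, so I averaged them. I took the cap height from the fingertip position, not from the pictures.
- **One departure from your rules:** I sent the four 1 mm lift steps after the first press from a shell loop with the row typed in it, not as separate commands.

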